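# Slide the drip tray under the staining rack

## Robot

A 6-joint arm with a two-finger parallel gripper is mounted at the origin on the work surface. World frame = base frame: x ahead of the robot, y to its left, z up, the work surface at z = 0. Lengths are in mm, angles in degrees, forces in N, time in s.
With the tool pointing down it reaches from about 350 to 850 mm from the base axis. Payload 8.1 kg.
Tool frame: the origin (TCP) lies midway between the tips of the shut fingers; the grasp point (between the pads) lies grip_depth behind it (grip_depth is the distance from the TCP to the grasp point, in mm); z points along the fingers, y is the line along which they close (so a half turn about z gives the same grasp; the last joint's range is limited). The gripper opens to 85 mm and grips with 20 to 120 N. Pads are 22 mm wide; open, the fingers measure 114 mm over their backs; the gripper's body (76 mm by 85 mm) begins 54 mm behind the grasp point. The pads swing forward as they close: fully open they stand 13 mm farther back than shut.
Start: joints at [-68.033, 7.471, 85.268, -0, 87.261, -4.893], TCP at [271.109, -535.262, 231.292] pointing down, gripper open.
Joint ranges: [-169.43, 169.43], [-51.17, 129.36], [1.28, 143.12], [-76.62, 256.62], [0, 156.53], [-152.29, 152.29]. Speed limits (degrees/s): [136.94, 136.94, 159.86, 180, 180, 180].

## Interface

Orientations are given as [roll, pitch, yaw] about the fixed x, y, z axes, in that order (R = Rz(yaw) Ry(pitch) Rx(roll)).
In Python, from bench import sense, snapshot, hand_in, grip_depth gives the robot as it stands. The module is installed in compiled form; this text tells all that it offers.
- The arm moves only by the tool apply_moves, never from a script. Its argument "series" is text: rows parted by semicolons, each of 5 numbers parted by spaces: the shift along the tool's x, y, z each as a share of 0.3 m, from -1 to 1, then the turn about the tool's z as a share of 2 rad, from -1 to 1, then the gripper's target within -1 to 1 (shut at 1, half-way at 0, fully open at -1). In form: tx ty tz twist gripper; .... A call has 1 to 5 rows; each row shifts and turns the commanded pose from where the row before left it, along the tool's axes as they then stand; what a row does not reach is not made up. A row lasts 1/12 s, in which the tool goes at most 41.7 mm and 7.16 degrees, less where a joint would pass 70% of its speed; a pose out of reach is approached as far as the arm can. A call with a number of a shift or a turn outside -1 to 1 is refused whole. A call with a gripper value outside its range is refused whole. The fingers move at their own pace and stop on an object; "squeeze" is the grip in N (left out, the last holds). Time passes only in rows, so rows that do not move let the fingers close. It gives the time, the measured TCP pose, the force, the opening and the grip force at its end, in the units of the state.
- sense(): the state, without advancing time (a new reading comes with each control period).
- snapshot(name): name is "scene" or "top"; returns a dict with "frame" (400x640x3 uint8, blue, green, red), "depth" (400x640 float32, mm along the optical axis (not along the pixel's ray), 0 where there is no reading), "intrinsics" (3x3 intrinsics, pixels), "extrinsics" (4x4, takes a point from camera to world coordinates). Camera axes: x right, y down, z forward; pixel columns grow to the right and rows downward; lengths in mm; the calibration is good to about 2 mm. A picture is of the moment at which its call begins.
- hand_in(): hands the job in; it is judged then, once.
The state is a dict: "time": time; "joint_pos": joint angles; "qd": joint speeds; "joint_efforts": joint torques, N m; "tool_pos": TCP position; "tcp_rot": TCP orientation; "ft_force": force on the tool from outside, world axes, zero at the start; "wrist_torque": the same for the moment, N m; "finger_gap": finger opening in mm; "grip_force": force on a finger pad.
Only numpy, scipy, OpenCV 4.12 (cv2) and the standard library are available. Lean on these libraries where they do the work, as an engineer would, in place of code of your own. Each camera call takes 0.05 s, during which the arm holds its last target. There are 200 camera calls.

## Task

The slides on the steel staining rack are about to be rinsed. With the fingertips, push the empty white tray across the bench, flat and level, in under the rack's low rods until it sits centred under the row of slides and square with the rack, then move away. Never grip or lift the tray, push gently, and do not disturb the rack, the glass slides lying loose on it, or the other things on the bench.

Things in the scene. Friction and masses are not known exactly. Their poses are not given: they have to be found in the camera images.
- tray: empty white enamel drip tray, loose, about 0.3 kg: 200 long (x), 130 wide (y), 22 high; upright walls and floor 4 thick. Origin at the centre of its underside, z up; same shape either way round. Starts flat on the bench beside one of the rack's two open long sides (either one), a long wall roughly facing it. Slides with 1 to 2 N. When done its origin is at the rack's, its x along the rack's x.
- rack: loose steel slide rack, 0.45 kg. Two rods 6 thick run along x at y = -26 and 26, 30 to 36 above the bench, between upright end plates (inner faces x = -125 and 125, 90 wide, 42 high) with foot flanges out to x = -153 and 153. The tray passes under the rods along the rack's y: 8 headroom, 25 beside each end if centred. Origin on the bench under its centre, z up.
- slide1: glass microscope slide 1 of 4, 76 long (its y) by 26 by 1.5, 10 g, with a white frosted end and a small purple smear; lies loose across the two rods, at about rack x = -63, top 37.5 above the bench. Origin at the centre of its underside
- slide2: glass microscope slide 2 of 4, 76 long (its y) by 26 by 1.5, 10 g, with a white frosted end and a small purple smear; lies loose across the two rods, at about rack x = -21, top 37.5 above the bench. Origin at the centre of its underside
- slide3: glass microscope slide 3 of 4, 76 long (its y) by 26 by 1.5, 10 g, with a white frosted end and a small purple smear; lies loose across the two rods, at about rack x = 21, top 37.5 above the bench. Origin at the centre of its underside
- slide4: glass microscope slide 4 of 4, 76 long (its y) by 26 by 1.5, 10 g, with a white frosted end and a small purple smear; lies loose across the two rods, at about rack x = 63, top 37.5 above the bench. Origin at the centre of its underside
- cup: white paper cup, 76 across the rim, 85 high, light, standing on the other open side of the rack from the tray. Origin at the centre of its underside; leave it alone
- bottle: small amber glass bottle with a black cap, 38 across, 82 high, standing beyond the rack's far end. Origin at the centre of its underside; leave it alone
- jar: short clear glass jar with a white screw cap, 46 across, 48 high, beyond the rack's far end. Origin at the centre of its underside; leave it alone
There are look-alikes about, which are no part of the job. What is shaped like the slide3 but brown or yellow is not meant.

How it is judged:
By the outcome, as a careful person would: the job done as asked, in the order asked, and still so for the second after the job is handed in, with the robot touching nothing.
It also fails if it takes over 40 s, if anything falls off the work surface, if the arm or the gripper's body presses on something with over 40 N, if the wrist force passes 120 N, or if a joint passes its speed limit or range.

## Working session

There is one attempt and no reset: what is moved stays moved. The work goes in short steps, Python scripts to look and compute and a tool call to move; the robot and the scene stay as the last step left them, time stands still between calls to the robot, and variables do not carry over. Pictures are saved under pics/ and viewed, at most 10 in all, crops included, and the job is handed in when it is done.

Besides the shell and the picture viewer there is one more tool, called after "Call:" as a command line: name --argument value ..., lists and objects as JSON in quotes. apply_moves: Moves the arm, as the interface text tells. Its arguments: {"type":"object","properties":{"series":{"type":"string"},"squeeze":{"type":"number"}},"required":["series"]}

```bash
mkdir -p pics; python3 - <<'E'
from bench import *
import cv2,numpy as np
print(sense(),grip_depth)
for n in("scene","top"):
    s=snapshot(n);cv2.imwrite(f"pics/{n}0.png",s["frame"]);np.savez(f"{n}0.npz",**s);print(n,s["intrinsics"],s["extrinsics"])
E
```

```text
{'time': 0.0, 'joint_pos': array([-6.80327067e+01,  7.51617295e+00,  8.53314271e+01, -1.57549012e-03,
        8.72610195e+01, -4.89315559e+00]), 'qd': array([ 0.03412322, -0.02890104,  0.00171521, -0.02715031,  0.04981876,
        0.04740198]), 'joint_efforts': array([ 1.74594454e-03, -5.69387591e+01, -5.00550342e+01,  1.85681802e-04,
        1.48278050e-02, -4.76329819e-05]), 'tool_pos': array([ 270.88936199, -534.73485533,  230.21274657]), 'tcp_rot': array([-1.79891642e+02, -7.69720998e-03,  2.68605183e+01]), 'ft_force': array([ 0.0147761 , -0.04864515, -0.86789739]), 'wrist_torque': array([-0.03728042,  0.02053504,  0.00618948]), 'grip_force': 0.0, 'finger_gap': 85.71849910201934} 18.700000000000003
scene [[430.31156076   0.         316.55497492]
 [  0.         430.31156076 194.08177515]
 [  0.           0.           1.        ]] [[-3.72712859e-01  5.06542475e-01 -7.77495882e-01  1.28841069e+03]
 [ 9.27888743e-01  1.94075451e-01 -3.18366454e-01  3.00115931e+02]
 [-1.03732671e-02 -8.40088948e-01 -5.42349477e-01  5.55888144e+02]
 [ 0.00000000e+00  0.00000000e+00  0.00000000e+00  1.00000000e+00]]
top [[462.51746745   0.         323.3518503 ]
 [  0.         462.51746745 194.6584379 ]
 [  0.           0.           1.        ]] [[ 2.01364181e-02 -9.88285072e-01  1.51284969e-01  4.53401623e+02]
 [-9.99780822e-01 -2.07714288e-02 -2.61816077e-03  2.72236175e+01]
 [ 5.72989416e-03 -1.51199090e-01 -9.88486724e-01  9.21617999e+02]
 [ 0.00000000e+00  0.00000000e+00  0.00000000e+00  1.00000000e+00]]
```

View pics/top0.png

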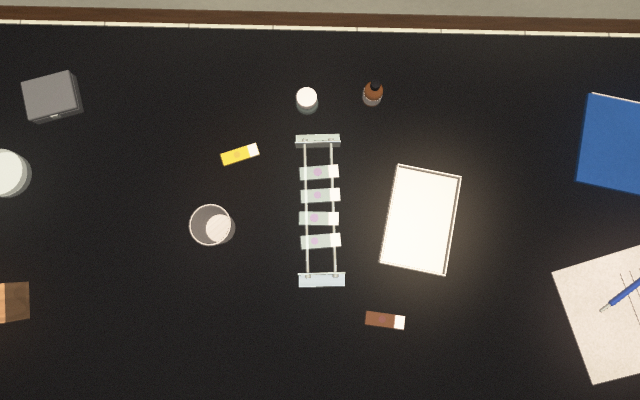

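View pics/scene0.png

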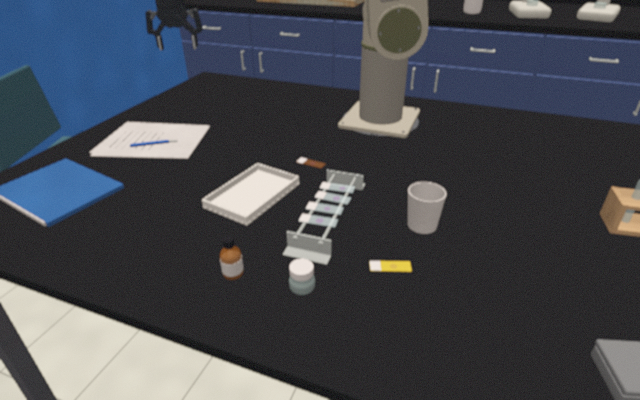

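The top view shows the tray at about (420,220), on the -y side. The rack runs from (318,141) to (321,280), with the cup at (211,226), jar at (307,98) and bottle at (373,93). The yellow (240,154) and brown (385,320) slides are look-alikes. The white-frosted slides with purple smears on the rack, at (320,172), (320,195), (319,218) and (321,241), are the real ones.

```bash
cat > m.py <<'E'
import numpy as np,cv2
from bench import *
def cloud(s):
    h,w=s["depth"].shape;u,v=np.meshgrid(np.arange(w),np.arange(h));K=s["intrinsics"];d=s["depth"]
    P=np.stack([(u-K[0,2])/K[0,0]*d,(v-K[1,2])/K[1,1]*d,d],-1)
    E=s["extrinsics"];return P@E[:3,:3].T+E[:3,3]
def toplane(s,uv,z):
    K=s["intrinsics"];E=s["extrinsics"];uv=np.atleast_2d(uv).astype(float)
    r=np.c_[(uv[:,0]-K[0,2])/K[0,0],(uv[:,1]-K[1,2])/K[1,1],np.ones(len(uv))]@E[:3,:3].T
    return (E[:3,3]+r*((z-E[2,3])/r[:,2])[:,None])
def rect(p):
    (c,(a,b),t)=cv2.minAreaRect(p.astype(np.float32));
    if a<b:a,b,t=b,a,t+90
    return np.round(c,1),round(a,1),round(b,1),round((t+90)%180-90,2)
E
python3 - <<'E'
from m import *
s=dict(np.load("top0.npz"));P=cloud(s);g=s["frame"].min(2)
print("bench z",np.median(P[300:390,100:300,2]))
# tray: outline
m=np.zeros(g.shape,np.uint8);m[150:290,365:475]=(g[150:290,365:475]>100)
n,l,st,_=cv2.connectedComponentsWithStats(m);i=1+st[1:,4].argmax()
v,u=np.where(l==i);print("tray@22",rect(toplane(s,np.c_[u,v],22)[:,:2]),"pix",st[i], "z",np.median(P[l==i][:,2]))
print("tray hull corners",np.round(toplane(s,cv2.boxPoints(cv2.minAreaRect(np.c_[u,v].astype(np.float32))),22),1))
R=P[120:295,285:352].reshape(-1,3)
t=R[(R[:,2]>34)&(R[:,2]<50)];print(len(t),np.percentile(t,[1,50,99],axis=0).round(1))
a=t[t[:,2]>39]
for sgn in(1,-1):
    q=a[sgn*(a[:,0]-np.median(t[:,0]))>80];print("plate",len(q),rect(q[:,:2]),np.median(q[:,2]))
m=np.zeros(g.shape,np.uint8);m[120:295,285:352]=g[120:295,285:352]>70
v,u=np.where(m);print("rack all@36",rect(toplane(s,np.c_[u,v],36)[:,:2]))
cv2.imwrite("pics/rack.png",cv2.resize(s["frame"][85:295,280:480],None,fx=2.85,fy=2.85,interpolation=cv2.INTER_CUBIC))
E
```

```text
bench z 2.232376018287539
tray@22 (array([ 548. , -165.4]), 201.8, 133.0, -10.42) pix [ 378  163   84  114 6973] z 6.650996039500342
tray hull corners [[ 458.4  -81.4   22. ]
 [ 659.  -118.3   22. ]
 [ 636.3 -253.6   22. ]
 [ 437.1 -212.4   22. ]]
2890 [[436.2  -6.8  35.1]
 [560.1  32.2  39.7]
 [696.   71.1  45.5]]
plate 244 (array([670.5,  37.9]), 88.1, 60.6, -88.81) 41.51563945559093
plate 160 (array([455.2,  25.1]), 87.8, 48.4, 89.13) 42.85000485878453
rack all@36 (array([562.1,  32.6]), 298.1, 90.8, 2.95)
```

View pics/rack.png

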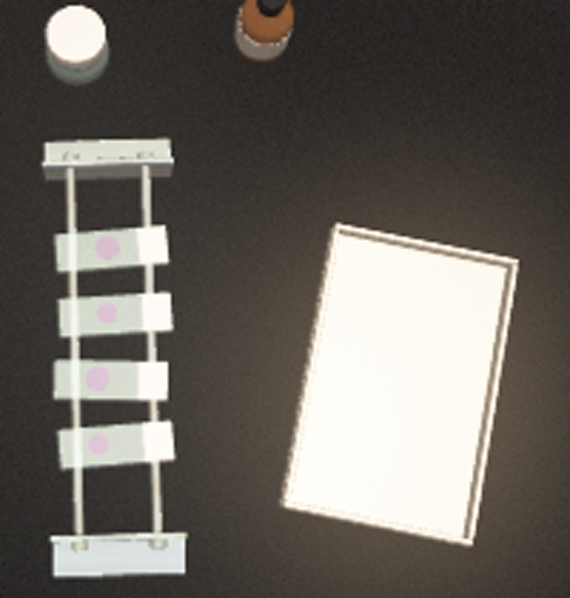

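The enlarged crop shows the rack's rods at crop x 70→79 and 147→157. The far flange edge is at y≈141 and the near one at y≈577. The tray is turned about 10° from the rack. Next I'll fit the rods and flanges.

```bash
cat > rack.py <<'E'
from m import *
def rackfit(s):
    g=s["frame"].astype(float).mean(2);f=2.85
    rows=[r for r in range(146,275) if not any(a<=r<=b for a,b in((162,182),(186,206),(209,228),(231,251)))]
    L=[]
    for (xa,ya),(xb,yb) in(((70,170),(79,535)),((147,168),(157,535))):
        pts=[]
        for r in rows:
            cy=(r+.5-85)*f;cu=280+(xa+(xb-xa)*(cy-ya)/(yb-ya))/f-.5
            us=np.arange(int(cu)-3,int(cu)+5);w=np.clip(g[r,us]-60,0,None)
            if w.sum()>30:pts.append(((us*w).sum()/w.sum(),r))
        W=toplane(s,pts,35)[:,:2]
        k=np.polyfit(W[:,0],W[:,1],1);W=W[abs(W[:,1]-np.polyval(k,W[:,0]))<2];k=np.polyfit(W[:,0],W[:,1],1);L.append(k)
        print("rod n",len(W),"ang",np.degrees(np.arctan(k[0])),"y@560",np.polyval(k,560),"res",np.std(W[:,1]-np.polyval(k,W[:,0])))
    return L
E
python3 - <<'E'
from rack import *
s=dict(np.load("top0.npz"));rackfit(s)
px=lambda x,y:(280+x/2.85-.5,85+y/2.85-.5)
for z in(0,2,4):print(z,toplane(s,[px(108,141),px(119,577)],z).round(1).tolist())
print("rims",toplane(s,[px(108,162),px(118,536)],42).round(1).tolist())
print("tray corners",toplane(s,[px(336,224),px(518,261),px(472,545),px(284,505)],22).round(1).tolist())
g=s["frame"].min(2);print(g[136:152,318].tolist(),g[268:292,321].tolist())
# scene view depth cross-check
t=dict(np.load("scene0.npz"));P=cloud(t).reshape(-1,3)
q=P[(P[:,0]>400)&(P[:,0]<720)&(P[:,1]>-20)&(P[:,1]<90)&(P[:,2]>38)&(P[:,2]<46)];
for sg in(1,-1):
    k=q[sg*(q[:,0]-560)>90];print(len(k),rect(k[:,:2]),np.median(k[:,0]))
E
```

```text
rod n 46 ang 2.8554110295468322 y@560 58.189942977185325 res 0.17783256818015047
rod n 46 ang 2.8777887673334406 y@560 6.047792965618115 res 0.28758076012980066
0 [[720.4, 39.6, 0.0], [411.8, 25.2, 0.0]]
2 [[719.9, 39.5, 2.0], [411.9, 25.2, 2.0]]
4 [[719.3, 39.5, 4.0], [411.9, 25.2, 4.0]]
rims [[693.4, 38.7, 42.0], [440.1, 26.5, 42.0]]
tray corners [[657.7, -121.2, 22.0], [634.1, -247.9, 22.0], [438.6, -212.0, 22.0], [462.7, -85.3, 22.0]]
[206, 205, 212, 209, 194, 214, 155, 99, 92, 96, 93, 72, 52, 49, 53, 48] [49, 47, 46, 44, 151, 214, 180, 211, 219, 219, 220, 219, 221, 219, 219, 217, 215, 216, 164, 75, 42, 46, 46, 45]
119 (array([695.7,  38.7]), 88.4, 11.8, -88.14) 695.0422594069784
65 (array([442. ,  24.9]), 88.2, 9.6, -87.46) 441.2812678434235
```

Call:
apply_moves --series "0.118 -0.042 0 0 -1; 0.118 -0.042 0 0 -1; 0.118 -0.042 0 0 -1; 0.118 -0.042 0 0 -1; 0.118 -0.042 0 0 -1"

```text
time: 0.52
tool_pos: [401.2, -397.5, 230.8]
tcp_rot: [-180.0, 0.0, 26.8]
ft_force: [1.2, -0.6, 0.2]
finger_gap: 85.3
grip_force: 0.0
```

Call:
apply_moves --series "0.118 -0.042 0 0 -1; 0.118 -0.042 0 0 -1; 0.118 -0.042 0 0 -1; 0.118 -0.042 0 0 -1; 0.118 -0.042 0 0 -1"

```text
time: 0.93
tool_pos: [530.8, -261.2, 230.9]
tcp_rot: [-180.0, 0.0, 26.9]
ft_force: [0.6, -0.5, 0.8]
finger_gap: 85.1
grip_force: 0.0
```

Call:
apply_moves --series "0 0 0.06 -0.0575 -1; 0 0 0.06 -0.0575 -1; 0 0 0.06 -0.0575 -1; 0 0 0.06 -0.0575 -1"

```text
time: 1.27
tool_pos: [530.0, -262.2, 158.0]
tcp_rot: [-180.0, 0.0, 53.6]
ft_force: [0.7, -0.1, 1.0]
finger_gap: 85.2
grip_force: 0.0
```

Call:
apply_moves --series "0 0 0.06 -0.0575 -1; 0 0 0.06 -0.0575 -1; 0 0 0.06 -0.0575 -1; 0 0 0.06 -0.0575 -1; 0 0 0 0 -1"

```text
time: 1.68
tool_pos: [527.1, -261.1, 82.3]
tcp_rot: [-179.6, -0.2, 79.9]
ft_force: [-1.4, 0.2, -0.1]
finger_gap: 85.2
grip_force: 0.0
```

Call:
apply_moves --series "0 0 0.06 0 -1; 0 0 0.06 0 -1; 0 0 0.06 0 -1; 0 0 0.05 0 -1; 0 0 0.03 0 -1"

```text
time: 2.1
tool_pos: [529.2, -262.4, 8.1]
tcp_rot: [-179.9, -0.0, 79.4]
ft_force: [-0.8, 0.8, 0.0]
finger_gap: 85.4
grip_force: 0.0
```

```bash
python3 - <<'E'
from m import *
s=sense();print(s["tool_pos"],s["tcp_rot"],s["ft_force"])
a=snapshot("top")["frame"][120:330,280:500];b=snapshot("scene")["frame"][90:290,150:400]
h=570
cv2.imwrite("pics/c1.png",np.hstack([cv2.resize(a,(398,380)),cv2.resize(b,(400,380))]))
E
```

```text
[ 529.23051442 -262.44767178    8.05291758] [-1.79891965e+02 -4.16610267e-02  7.93504554e+01] [-0.78389619  0.75504461  0.01618151]
```

View pics/c1.png

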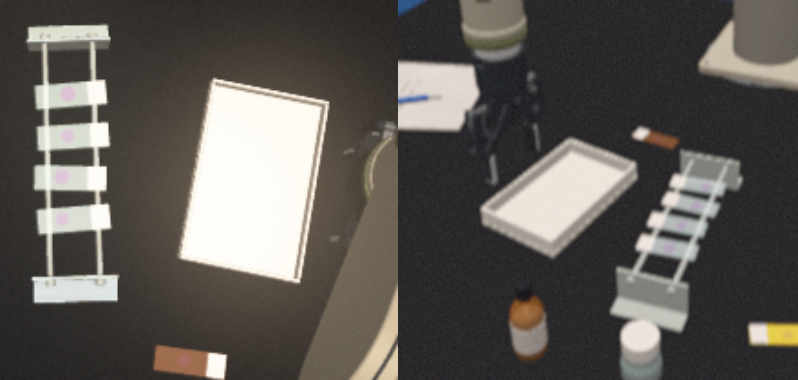

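Left panel: the fingertips are at (349,151) and (335,238), clear of the tray's outer long wall and parallel to it. Right panel: they're still above the bench. Next I'll lower the fingers and make contact slowly.

Call:
apply_moves --series "0 0 0.02 0 -1; 0 0 0.02 0 -1; 0.02 0 0 0 -1; 0.02 0 0 0 -1; 0 0 0 0 -1"

```text
time: 2.62
tool_pos: [532.6, -249.9, -2.3]
tcp_rot: [180.0, -0.0, 79.6]
ft_force: [0.1, -0.2, -0.9]
finger_gap: 85.4
grip_force: 0.0
```

Call:
apply_moves --series "0.01 0 0 0 -1; 0.01 0 0 0 -1; 0.01 0 0 0 -1; 0.01 0 0 0 -1; 0 0 0 0 -1"

```text
time: 3.03
tool_pos: [534.6, -239.0, -2.5]
tcp_rot: [180.0, 0.0, 79.6]
ft_force: [0.3, 0.2, 1.0]
finger_gap: 85.5
grip_force: 0.0
```

Call:
apply_moves --series "0.01 0 0 0 -1; 0.012 0.002 0 0 -1; 0.014 0.0025 0 0 -1; 0.014 0.0025 0 0 -1; 0.014 0.0025 0 0 -1"

```text
time: 3.45
tool_pos: [540.8, -220.8, -2.5]
tcp_rot: [180.0, 0.0, 79.6]
ft_force: [-0.6, -3.6, 1.7]
finger_gap: 85.5
grip_force: 1.9
```

Call:
apply_moves --series "0.014 0.0025 0 0 -1; 0.014 0.0025 0 0 -1; 0.014 0.0025 0 0 -1; 0.014 0.0025 0 0 -1; 0.007 0.001 0 0 -1"

```text
time: 3.87
tool_pos: [547.6, -202.5, -2.5]
tcp_rot: [180.0, 0.0, 79.6]
ft_force: [-1.0, -4.7, 3.3]
finger_gap: 85.1
grip_force: 2.3
```

```bash
cat > tr.py <<'E'
from m import *
RK=(566.5,32.4,2.87)
def tray(u0=335,show=True):
    s=snapshot("top");g=s["frame"].min(2);m=np.zeros(g.shape,np.uint8);m[140:300,u0:470]=g[140:300,u0:470]>150
    m=cv2.morphologyEx(m,cv2.MORPH_OPEN,np.ones((5,5)))
    n,l,st,_=cv2.connectedComponentsWithStats(m);i=1+st[1:,4].argmax();v,u=np.where(l==i)
    c,a,b,t=rect(toplane(s,np.c_[u,v],22)[:,:2]);th=np.radians(RK[2]);d=c-RK[:2]
    rel=np.array([[np.cos(th),np.sin(th)],[-np.sin(th),np.cos(th)]])@d
    e=sense();q=e["tool_pos"][:2]-RK[:2]
    print("tray",c,a,b,t,"rel rack",rel.round(1),"ang",round(t-RK[2],2))
    print("tool",e["tool_pos"].round(1),"yaw",e["tcp_rot"][2].round(2),"rel",(np.array([[np.cos(th),np.sin(th)],[-np.sin(th),np.cos(th)]])@q).round(1),"F",e["ft_force"].round(1),"t",e["time"])
    return s
E
python3 -c "
from tr import *
s=tray()"
```

```text
tray [ 558.5 -124.4] 192.5 124.1 -10.42 rel rack [ -15.8 -156.2] ang -13.29
tool [ 547.7 -202.2   -2.6] yaw 79.6 rel [ -30.6 -233.4] F [ 0.4 -0.6  1.6] t 3.9167
```

Call:
apply_moves --series "0.014 0.0025 0 0 -1; 0.014 0.0025 0 0 -1; 0.014 0.0025 0 0 -1; 0.014 0.0025 0 0 -1; 0.014 0.0025 0 0 -1"

```text
time: 4.33
tool_pos: [554.9, -182.7, -2.7]
tcp_rot: [-180.0, 0.0, 79.6]
ft_force: [-1.5, -4.3, 2.6]
finger_gap: 85.6
grip_force: 2.4
```

```bash
python3 -c "
from tr import *
s=tray()"
```

```text
tray [ 565.9 -104.9] 193.1 124.2 -10.45 rel rack [  -7.5 -137.1] ang -13.32
tool [ 555.2 -181.9   -2.7] yaw 79.59 rel [ -22.  -213.5] F [-1.1 -3.8  2.2] t 4.3833
```

Call:
apply_moves --series "0.014 0.0018 0 -0.0083 -1; 0.014 0.0018 0 -0.0083 -1; 0.014 0.0018 0 -0.0083 -1; 0.014 0.0018 0 -0.0083 -1; 0.014 0.0018 0 -0.0083 -1"

```text
time: 4.8
tool_pos: [560.8, -162.1, -2.7]
tcp_rot: [180.0, -0.0, 84.4]
ft_force: [0.3, -3.9, 1.5]
finger_gap: 85.0
grip_force: 1.9
```

```bash
python3 -c "
from tr import *
s=tray(345)"
```

```text
tray [565.5 -83.7] 193.3 123.7 -5.65 rel rack [  -6.8 -115.9] ang -8.52
tool [ 560.9 -161.3   -2.7] yaw 84.52 rel [ -15.3 -193.2] F [ 1.1 -0.9  0.7] t 4.85
```

Call:
apply_moves --series "0.014 0.002 0 -0.0083 -1; 0.014 0.002 0 -0.0083 -1; 0.014 0.002 0 -0.0083 -1; 0.014 0.002 0 -0.0083 -1; 0.014 0.002 0 -0.0083 -1"

```text
time: 5.27
tool_pos: [565.0, -141.4, -2.8]
tcp_rot: [-180.0, -0.0, 89.2]
ft_force: [0.3, -3.0, 2.2]
finger_gap: 85.5
grip_force: 1.6
```

Call:
apply_moves --series "0.014 0.002 0 -0.0083 -1; 0.014 0.002 0 -0.0083 -1; 0.014 0.002 0 -0.0083 -1; 0.014 0.002 0 -0.0055 -1; 0.007 0.001 0 0 -1"

```text
time: 5.68
tool_pos: [567.2, -122.3, -2.8]
tcp_rot: [-180.0, -0.0, 92.7]
ft_force: [-0.7, -3.6, 2.0]
finger_gap: 85.4
grip_force: 1.7
```

```bash
python3 -c "
from tr import *
s=tray(345);
t=snapshot('scene')['frame'][90:290,150:450]
cv2.imwrite('pics/c2.png',np.hstack([cv2.resize(s['frame'][100:320,280:480],(364,400)),cv2.resize(t,(430,400))]))"
```

```text
tray [ 541.8 -181.7] 339.2 131.0 -13.81 rel rack [ -35.4 -212.6] ang -16.68
tool [ 567.2 -122.    -2.8] yaw 92.61 rel [  -7.  -154.3] F [ 0.2 -1.3  1. ] t 5.7333
```

View pics/c2.png

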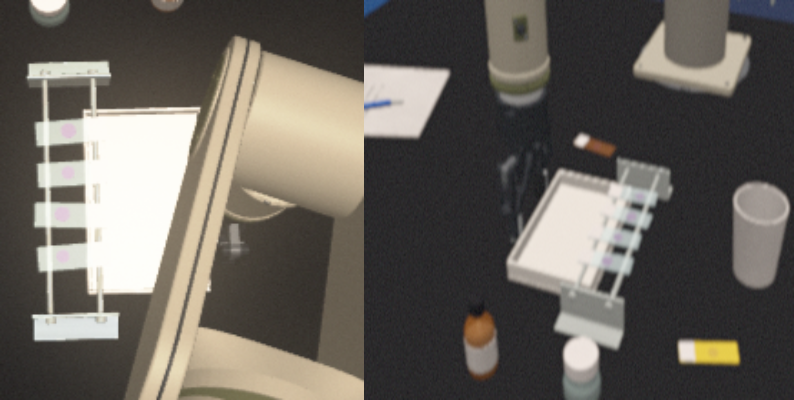

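The tray is square with the rack and its leading wall is past the near rod, from (84,110) to (90,293) in the left panel. Slides look undisturbed. The arm hides part of the tray, so I'll measure the visible leading corners.

```bash
cat > lead.py <<'E'
from m import *
RK=(566.5,32.4,2.87)
def relr(p):
    th=np.radians(RK[2]);return (np.asarray(p)[:,:2]-RK[:2])@np.array([[np.cos(th),-np.sin(th)],[np.sin(th),np.cos(th)]])
def ends(s,yr):
    # tray end walls at rack y=yr: brightness profile along rack x on plane z=22
    th=np.radians(RK[2]);K=s["intrinsics"];E=np.linalg.inv(s["extrinsics"]);g=s["frame"].min(2).astype(np.float32)
    xs=np.arange(-130,130.1,.5);out=[]
    for y in yr:
        W=np.c_[RK[0]+xs*np.cos(th)-y*np.sin(th),RK[1]+xs*np.sin(th)+y*np.cos(th),np.full(len(xs),22.)]
        C=W@E[:3,:3].T+E[:3,3];uv=C@K.T;uv=(uv[:,:2]/uv[:,2:]).astype(np.float32)
        p=cv2.remap(g,uv[:,0].reshape(1,-1),uv[:,1].reshape(1,-1),cv2.INTER_LINEAR)[0]
        lo=[x for x,a,b in zip(xs,p,p[1:]) if a<130<=b and -125<x<-75];hi=[x for x,a,b in zip(xs,p,p[1:]) if a>=130>b and 75<x<125]
        out.append((y,lo,hi))
    return out
E
python3 - <<'E'
from lead import *
s=snapshot("top")
for r in ends(s,(-75,-70,-60,-50,-40,-34)):print(r)
E
```

```text
(-75, [np.float64(-107.0)], [np.float64(87.5), np.float64(93.5)])
(-70, [np.float64(-107.0)], [np.float64(94.0)])
(-60, [np.float64(-107.0)], [np.float64(88.0), np.float64(93.5)])
(-50, [np.float64(-106.5)], [np.float64(94.0)])
(-40, [np.float64(-106.5)], [np.float64(94.0)])
(-34, [np.float64(-106.5)], [np.float64(94.5)])
```

Call:
apply_moves --series "0.014 0.0013 0 -0.0015 -1; 0.014 0.0013 0 -0.0015 -1; 0.014 0.0013 0 -0.0015 -1; 0.014 0.0013 0 -0.0015 -1; 0.014 0.0013 0 0 -1"

```text
time: 6.25
tool_pos: [568.0, -101.3, -2.9]
tcp_rot: [-180.0, -0.0, 93.3]
ft_force: [0.5, -1.5, -1.4]
finger_gap: 85.5
grip_force: 0.8
```

Call:
apply_moves --series "0.014 0.0013 0 0 -1; 0.014 0.0013 0 0 -1; 0.014 0.0013 0 0 -1; 0.014 0.0013 0 0 -1; 0.007 0.0006 0 0 -1"

```text
time: 6.67
tool_pos: [568.9, -82.2, -2.7]
tcp_rot: [-180.0, -0.0, 93.3]
ft_force: [-0.4, -1.9, -0.9]
finger_gap: 85.4
grip_force: 0.7
```

```bash
python3 - <<'E'
from lead import *
s=snapshot("top")
for r in ends(s,(-60,-50,-40,-30,-10,5)):print(r)
e=sense();print(e["tool_pos"],e["tcp_rot"],relr(e["tool_pos"][None]))
E
```

```text
(-60, [np.float64(-78.5)], [np.float64(97.5)])
(-50, [np.float64(-116.5)], [np.float64(90.5), np.float64(97.5)])
(-40, [], [np.float64(90.5), np.float64(97.0)])
(-30, [np.float64(-104.0)], [np.float64(91.0), np.float64(96.5)])
(-10, [np.float64(-104.0)], [np.float64(97.0)])
(5, [np.float64(-104.0)], [np.float64(97.0)])
[568.97228926 -82.04821596  -2.66765422] [ 1.79997430e+02 -1.73059169e-02  9.32777908e+01] [[  -3.26123445 -114.42845232]]
```

Call:
apply_moves --series "0.014 0.0015 0 0.001 -1; 0.014 0.0015 0 0.001 -1; 0.014 0.0015 0 0 -1; 0.014 0.0015 0 0 -1; 0.014 0.0015 0 0 -1"

```text
time: 7.13
tool_pos: [570.1, -61.4, -2.6]
tcp_rot: [180.0, 0.0, 93.0]
ft_force: [0.4, -2.1, -1.2]
finger_gap: 85.2
grip_force: 1.1
```

Call:
apply_moves --series "0.013 0.0015 0 0 -1; 0.012 0.0015 0 0 -1; 0.01 0.001 0 0 -1; 0 0 0 0 -1"

```text
time: 7.47
tool_pos: [570.8, -50.4, -2.7]
tcp_rot: [180.0, -0.0, 93.1]
ft_force: [0.4, -0.3, 0.7]
finger_gap: 85.5
grip_force: 0.0
```

```bash
cat >> lead.py <<'E'
def front(s,xr,a=40,b=80):
    th=np.radians(RK[2]);K=s["intrinsics"];E=np.linalg.inv(s["extrinsics"]);g=s["frame"].min(2).astype(np.float32)
    ys=np.arange(a,b,.5);out=[]
    for x in xr:
        W=np.c_[RK[0]+x*np.cos(th)-ys*np.sin(th),RK[1]+x*np.sin(th)+ys*np.cos(th),np.full(len(ys),22.)]
        C=W@E[:3,:3].T+E[:3,3];uv=C@K.T;uv=(uv[:,:2]/uv[:,2:]).astype(np.float32)
        p=cv2.remap(g,uv[:,0].reshape(1,-1),uv[:,1].reshape(1,-1),cv2.INTER_LINEAR)[0]
        out.append((x,[float(y) for y,i,j in zip(ys,p,p[1:]) if (i>=130)!=(j>=130)]))
    return out
E
python3 - <<'E'
from lead import *
s=snapshot("top")
for r in ends(s,(-10,0,10,40,50,60)):print(r)
print(front(s,(-90,-40,0,40,90)))
e=sense();print(e["tool_pos"],e["tcp_rot"],relr(e["tool_pos"][None]))
E
```

```text
(-10, [], [np.float64(101.0)])
(0, [np.float64(-110.0)], [np.float64(101.0)])
(10, [], [np.float64(94.0), np.float64(100.5)])
(40, [np.float64(-100.0)], [np.float64(100.5)])
(50, [np.float64(-100.0)], [np.float64(100.5)])
(60, [], [])
[(-90, [57.5]), (-40, [57.5]), (0, [57.5]), (40, [58.0]), (90, [57.5])]
[570.74490434 -50.61868312  -2.67003928] [ 1.79994237e+02 -2.87019349e-02  9.30503731e+01] [[ 8.28341295e-02 -8.31270961e+01]]
```

Call:
apply_moves --series "0.006 0 0 0 -1; 0.006 0 0 0 -1; 0.006 0 0 0 -1; 0.005 0 0 0 -1; 0 0 0 0 -1"

```text
time: 7.93
tool_pos: [570.3, -44.1, -2.7]
tcp_rot: [180.0, -0.0, 93.0]
ft_force: [0.7, -0.3, 0.5]
finger_gap: 85.4
grip_force: 0.5
```

```bash
python3 - <<'E'
from lead import *
s=snapshot("top")
for r in ends(s,(40,50,55)):print(r)
print(front(s,(-90,-40,0,40,90)))
e=sense();print(e["tool_pos"],e["tcp_rot"],relr(e["tool_pos"][None]))
E
```

```text
(40, [np.float64(-100.0)], [np.float64(100.5)])
(50, [np.float64(-100.0)], [np.float64(100.5)])
(55, [np.float64(-100.0)], [np.float64(101.0)])
[(-90, [64.0]), (-40, [64.0]), (0, [64.0]), (40, [64.0]), (90, [64.0])]
[570.28792715 -44.13461708  -2.7126036 ] [-1.79999334e+02 -1.41521251e-02  9.30289462e+01] [[-4.89126638e-02 -7.66282821e+01]]
```

Call:
apply_moves --series "0.003 0 0 0 -1; 0 0 0 0 -1; -0.02 0 0 0 -1; -0.06 0 0 0 -1; -0.1 0 0 0 -1"

```text
time: 8.4
tool_pos: [572.9, -95.8, -3.0]
tcp_rot: [-180.0, -0.1, 93.2]
ft_force: [1.1, -0.1, 0.5]
finger_gap: 85.8
grip_force: 0.0
```

Call:
apply_moves --series "-0.12 0 0 0 -1; -0.12 0 -0.06 0 -1; -0.12 0 -0.1 0 -1; -0.12 0 -0.12 0 -1; -0.12 0 -0.12 0 -1"

```text
time: 8.82
tool_pos: [580.8, -261.7, 101.4]
tcp_rot: [-179.9, -0.1, 93.0]
ft_force: [0.8, 0.3, 0.1]
finger_gap: 85.4
grip_force: 0.0
```

Call:
apply_moves --series "-0.12 0 -0.1 0 -1; -0.12 0 -0.1 0 -1; -0.12 0 0 0 -1; -0.1 0 0 0 -1; 0 0 0 0 -1"

```text
time: 9.23
tool_pos: [587.4, -396.3, 154.7]
tcp_rot: [180.0, 0.2, 92.8]
ft_force: [0.3, -0.9, -0.7]
finger_gap: 85.4
grip_force: 0.0
```

```bash
python3 - <<'E'
from lead import *
from rack import rackfit
s=snapshot("top")
for r in ends(s,(-55,-50,40,50,55)):print(r)
print(front(s,(-90,-40,0,40,90)),front(s,(-90,-40,0,40,90),-80,-45))
t=snapshot('scene')['frame'][110:290,200:450]
cv2.imwrite('pics/c3.png',np.hstack([cv2.resize(s['frame'][80:300,180:400],(400,400)),cv2.resize(t,(400,400*180//250)) if 0 else cv2.resize(t,(400,400))]))
a=cv2.cvtColor(dict(np.load("top0.npz"))["frame"],6);b=cv2.cvtColor(s["frame"],6);d=cv2.absdiff(a,b)
for n,(v0,v1,u0,u1) in dict(plateF=(130,152,290,345),plateN=(268,292,292,350),cup=(200,250,185,240),jar=(80,116,290,322),bottle=(75,110,358,390)).items():print(n,d[v0:v1,u0:u1].max(),d[v0:v1,u0:u1].mean())
e=sense();print(e["tool_pos"],e["time"])
E
```

```text
(-55, [np.float64(-100.0)], [np.float64(94.5), np.float64(100.5)])
(-50, [np.float64(-100.0)], [np.float64(94.5), np.float64(100.5)])
(40, [np.float64(-100.5)], [np.float64(100.5)])
(50, [np.float64(-100.0)], [np.float64(100.5)])
(55, [np.float64(-100.5)], [np.float64(101.0)])
[(-90, [64.5]), (-40, [65.0]), (0, [64.5]), (40, [65.0]), (90, [65.0])] [(-90, [-66.0]), (-40, [-66.0]), (0, [-66.0]), (40, [-65.5]), (90, [-65.5])]
plateF 27 11.626446280991736
plateN 38 14.781609195402298
cup 17 5.294909090909091
jar 12 4.003472222222222
bottle 11 3.250892857142857
[ 587.82903927 -391.28849494  153.51014062] 9.3333
```

View pics/c3.png

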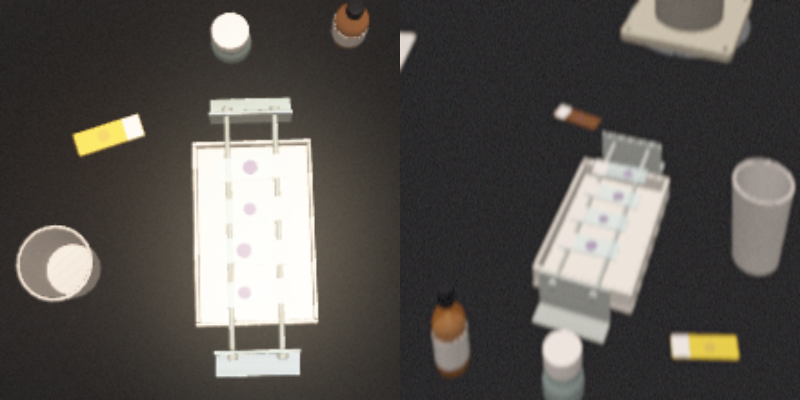

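The tray now sits centred to within 1 mm at (253,232) in the left panel and square between the plates at (250,110) and (258,362). The four slides are still on the rods, with smears at x≈245–250. The cup, jar and bottle haven't moved, and the arm is clear.

```bash
python3 -c "
from bench import *
print(hand_in())"
```

```text
the job is handed in; nothing more can be done
None
```

The tray is centred under the slides to within about 1 mm and square with the rack; it was only pushed, nothing else looks disturbed in the final images, the arm is clear, and the job was handed in at about 9 s.

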